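# Fit the blanking flange on the studs of the leak-test jig

## Robot

A 6-joint arm with a two-finger parallel gripper is mounted at the origin on a cart in front of the work surface, level with it; the furniture and walls round the work are solid. World frame = base frame: x ahead of the robot, y to its left, z up, the work surface at z = 0. Lengths are in m, angles in rad, forces in N, time in s.
With the tool pointing down it reaches from about 0.375 to 0.9 m from the base axis. Payload 3.1 kg.
Tool frame: the origin (TCP) lies between the finger pads; the fingertips stand manip.finger_overhang ahead of it and the grasp point (between the pads) lies 5 mm behind it (manip.finger_overhang is the distance from the TCP to the fingertips, in m); z points along the fingers, y is the line along which they close (so a half turn about z gives the same grasp; the last joint's range is limited). The gripper opens to 85 mm and grips with 20 to 120 N. Pads are 22 mm wide; open, the fingers measure 114 mm over their backs; the gripper's body (76 mm by 85 mm) begins 54 mm behind the grasp point. The pads swing forward as they close: fully open they stand 13 mm farther back than shut.
Start: joints at [0.985, 0.527, 1.433, -0, 1.181, -0.178], TCP at [0.248, 0.574, 0.245] pointing down, gripper open.
Joint ranges: [-3.08, 3.08], [-0.75, 2.2], [0.22, 2.44], [-1.43, 4.57], [0, 2.65], [-2.85, 2.85]. Speed limits (rad/s): [2.79, 2.79, 3.14, 3.14, 3.14, 3.14].

## Interface

Orientations are given as a unit quaternion [x, y, z, w].
In Python, from station import manip gives the robot as it stands.
- The arm moves only by the tool drive_tool, never from a script. Its argument "plan" is a list of rows, each a list of 7 numbers: the shift along the tool's x, y, z in m, then the turn, a rotation vector about the tool's x, y, z in degrees, then the opening, from -1 (shut) to 1 (fully open). In form: [[x, y, z, wx, wy, wz, gripper], ...]. A call has 1 to 10 rows; each row shifts and turns the commanded pose from where the row before left it, along the tool's axes as they then stand; what a row does not reach is not made up. A row lasts 1/10 s, in which the tool goes at most 50 mm and 8.59 degrees, less where a joint would pass 70% of its speed; a pose out of reach is approached as far as the arm can. A call is refused whole if a number of a shift passes 0.05 or a number of a turn 8.59, either way. A call with a gripper value outside its range is refused whole. The fingers move at their own pace and stop on an object; "newtons" is the grip in N (left out, the last holds). Time passes only in rows, so rows that do not move let the fingers close. It gives the time, the measured TCP pose, the force, the opening and the grip force at its end, in the units of the state.
- manip.sense(): the state, without advancing time (a new reading comes with each control period).
- manip.snapshot(name): name is "scene" or "side" or "wrist"; returns a dict with "image" (420x560x3 uint8, red, green, blue), "z_map" (420x560 float32, m along the optical axis (not along the pixel's ray), 0 where there is no reading), "fov_y" (degrees; the focal length in pixels is half the picture's height over the tangent of half this angle, whatever the lens; pixels are square), "cx", "cy" (the principal point, pixels), "k1" (the pictures are not rectified: a ray, as slopes to the right and down, at radius r is drawn at 1 + k1 r^2 times it, then the intrinsics apply), "extrinsics" (4x4, takes a point from camera to world coordinates); the wrist camera has in their place "mount" (4x4, takes a point from camera to tool coordinates, whose origin is the TCP and whose axes are the flange's). Camera axes: x right, y up, looking along -z (the intrinsics and any distortion apply to the point x, -y, -z); pixel columns grow to the right and rows downward; lengths in m; the calibration is good to about 2 mm. A picture is of the moment at which its call begins: read the wrist's pose just before it.
- manip.sign_off(): hands the job in; it is judged then, once.
The state is a dict: "t": time; "q": joint angles; "qd": joint speeds; "tau": joint torques, N m; "tcp_pos": TCP position; "tool_rot": TCP orientation; "force": force on the tool from outside, world axes, zero at the start; "ft_torque": the same for the moment, N m; "finger_gap": opening from 0.0 (shut) to 1.0 (fully open); "gripper_force": force on a finger pad.
Only numpy, scipy, OpenCV 4.12 (cv2) and the standard library are available. Lean on these libraries where they do the work, as an engineer would, in place of code of your own. Each camera call takes 0.05 s, during which the arm holds its last target. There are 200 camera calls.

## Task

Fit the steel blanking flange on the blue leak-test jig: set its bore over the brass spigot, turn it until all four holes line up with the four studs, and slide it down until it lies flush on the jig's round plate, then let go. The plate is clamped at some unknown angle, so feel for the studs under light pressure and never force the flange or let it bang down; do not knock the other things about.

Things in the scene. Friction and masses are not known exactly. Their poses are not given: they have to be found in the camera images.
- flange: steel blanking flange, loose, 0.4 to 0.65 kg, lying stub up: round disc 120 mm across, 10 mm thick, with four through holes 11.5 mm across on a 43 mm radius at its own +x, +y, -x, -y. In the middle a round stub 46 mm across, closed top 64 mm above the disc's underside. From below a central bore 38 mm across, 40 mm deep. Origin: centre of the disc's underside; z up
- flange_grip (a point): middle of the flange's round stub where it is best gripped (46 mm across, any yaw, good from 40 to 64 mm above the disc's underside); this point is 52 mm above the underside, on the axis; axes as the flange's
- jig: leak-test jig, fixed: blue base 150 x 150 x 10 mm (bolt heads at the corners, yellow mark on its -x edge) carrying a clamped dark round plate 128 mm across, upper face 24 mm above the bench. From that face rise a brass spigot in the centre (35 mm across, 34 mm high, the upper 8 mm tapered to 22 mm across) and four studs. Rigid to the touch. Origin: centre of the base's underside; z up
- jig_seat (a point): centre of the upper face of the jig's round plate, on the spigot's axis, 24 mm above the bench: where the flange's origin must come; axes as the jig's base
- jig_stud_height (a point): point on the spigot's axis level with the tips of the four steel studs (22 mm above the face; 8 mm across, tips tapered to 4.4 mm; on a 43 mm radius, 90 degrees apart). A flange over the spigot rests there until it is turned right. The stud pattern is turned by an unmeasured angle, up to 0.5 rad either way, from the jig's x and y axes: see or feel it. The plate does not turn
- slug: bystander: bright turned aluminium slug, 60 mm across, 68 mm high, loose
- magnet: bystander: red welding magnet standing on edge, 14 x 90 x 75 mm, loose

How it is judged:
At the end, for the whole second after the job is handed in: The flange lies on the jig's round plate with all four studs through its holes: its underside within 2 mm of the plate's face, centred within 4 mm, level within 0.03 rad, at rest (horizontal distance between flange and jig_seat below 0.004 m and z of flange in the frame of jig_seat below 0.002 m and angle between flange's own z axis and vertical below 0.03 rad and linear speed of flange below 0.01 m/s); the robot touches nothing.
It fails at once if the flange is forced or banged down on the jig (more than 60 N between them) (contact force between flange and jig above 60 N).
It fails at once if the slug or the magnet is knocked away (more than 30 mm) (distance of any of slug, magnet from where it was at the start of the episode above 0.03 m).
It also fails if it takes over 72 s, if anything falls off the work surface, if the arm or the gripper's body presses on something with over 40 N, if the wrist force passes 120 N, or if a joint passes its speed limit or range.

## Working session

There is one attempt and no reset: what is moved stays moved. The work goes in short steps, Python scripts to look and compute and a tool call to move; the robot and the scene stay as the last step left them, time stands still between calls to the robot, and variables do not carry over. Pictures are saved under pics/ and viewed, at most 10 in all, crops included, and the job is handed in when it is done.

Besides the shell and the picture viewer there is one more tool, called after "Emit:" as name([rows], argument=value, ...), one row to a line, values as JSON. drive_tool: Moves the arm, as the interface text tells. Its arguments: {"type":"object","properties":{"plan":{"type":"array"},"newtons":{"type":"number"}},"required":["plan"]}

```bash
mkdir -p pics; ls; cat > h.py <<'E'
import numpy as np, cv2
from station import manip
from scipy.spatial.transform import Rotation as R
def snap(n):
    s=manip.sense(); d=manip.snapshot(n)
    if n=="wrist":
        T=np.eye(4);T[:3,:3]=R.from_quat(s["tool_rot"]).as_matrix();T[:3,3]=s["tcp_pos"]
        d["T"]=T@d["mount"]
    else: d["T"]=d["extrinsics"]
    return d
def cloud(d):
    h,w=d["z_map"].shape; f=h/2/np.tan(np.radians(d["fov_y"])/2)
    K=np.array([[f,0,d["cx"]],[0,f,d["cy"]],[0,0,1]])
    u,v=np.meshgrid(np.arange(w),np.arange(h))
    p=np.stack([u,v],-1).reshape(-1,1,2).astype(np.float64)
    yd=((p-[d["cx"],d["cy"]])/f).reshape(-1,2)
    rd=np.linalg.norm(yd,axis=1); r=rd.copy()
    for _ in range(30): r=rd/(1+d["k1"]*r*r)
    s=yd/(1+d["k1"]*r*r)[:,None]
    z=d["z_map"].reshape(-1)
    P=np.c_[s[:,0]*z,-s[:,1]*z,-z]
    W=P@d["T"][:3,:3].T+d["T"][:3,3]
    W[z==0]=np.nan
    return W.reshape(h,w,3)
def project(d,W):
    h=420; f=h/2/np.tan(np.radians(d["fov_y"])/2)
    Ti=np.linalg.inv(d["T"]); P=np.atleast_2d(W)@Ti[:3,:3].T+Ti[:3,3]
    s=np.c_[P[:,0],-P[:,1]]/-P[:,2:3]; s=s*(1+d["k1"]*(s**2).sum(1))[:,None]
    return s*f+[d["cx"],d["cy"]]
def save(n,img): cv2.imwrite("pics/"+n,cv2.cvtColor(img,cv2.COLOR_RGB2BGR))
E
python3 - <<'E'
from h import *
s=manip.sense(); print(s["force"],s["ft_torque"],s["finger_gap"],s["tool_rot"],manip.finger_overhang,s["t"])
a=snap("scene");b=snap("side")
for d in(a,b): print(d["fov_y"],d["cx"],d["cy"],d["k1"],d["T"].round(3).tolist())
im=np.hstack([a["image"],b["image"]]); save("a.png",a["image"]);save("b.png",b["image"])
np.savez("a.npz",W=cloud(a));np.savez("b.npz",W=cloud(b))
E
```

```text
pics
[ 0.08847508 -0.53931876 -0.38461572] [-0.02989431 -0.01082668  0.00063381] 1.0057546281941139 [ 2.02489458e-01  9.79283832e-01 -1.00767747e-03 -4.25396116e-04] 0.014 0.0
45.06366517666998 273.8741957430309 208.09730236365823 -0.0007350845659379544 [[0.621, 0.375, -0.688, -0.163], [-0.783, 0.272, -0.559, -0.687], [-0.022, 0.886, 0.463, 0.565], [0.0, 0.0, 0.0, 1.0]]
54.363862987122495 279.5798538980797 202.2467281617755 -0.01828354182719854 [[-0.959, 0.205, -0.194, 0.445], [-0.282, -0.684, 0.672, 0.501], [0.005, 0.7, 0.714, 0.681], [0.0, 0.0, 0.0, 1.0]]
```

View pics/a.png

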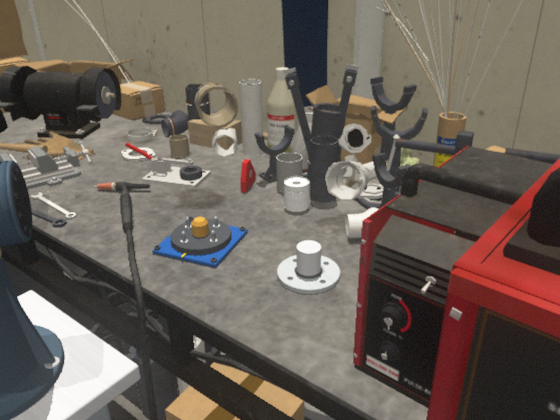

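View pics/b.png

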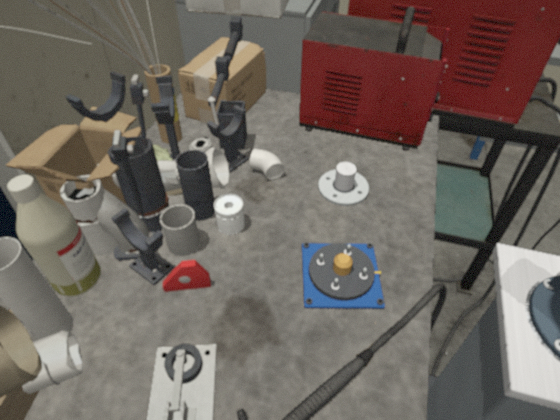

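The scene view shows the jig at about (201,240) and the flange at (308,268). In the side view the jig is at (343,270), the flange at (344,185), the slug at (229,213) and the magnet at (187,277). Next I'll measure these positions.

```bash
cat > m.py <<'E'
from h import *
from scipy.optimize import least_squares
def circ(P,r=None):
    # robust circle fit to points
    c=np.median(P,0)
    f=(lambda p:np.hypot(*(P-p[:2]).T)-p[2])
    s=least_squares(f,[c[0],c[1],r or .03],loss="soft_l1",f_scale=.001); return s.x
E
python3 - <<'E'
from m import *
for n,(jc,fc,sc,mc) in {"a":((201,240),(308,268),(296,195),(247,175)),"b":((343,270),(344,185),(229,213),(187,277))}.items():
    W=np.load(n+".npz")["W"]
    print(n)
    for nm,(u,v) in (("jig",jc),("fl",fc),("slug",sc),("mag",mc)):
        p=W[v-2:v+3,u-2:u+3].reshape(-1,3); print(nm,np.nanmedian(p,0).round(4))
    p=np.nanmedian(W[fc[1]-2:fc[1]+3,fc[0]-2:fc[0]+3].reshape(-1,3),0)
    Q=W.reshape(-1,3); Q=Q[~np.isnan(Q[:,0])]
    for nm,c in (("jig",jc),("fl",fc),("slug",sc)):
        p=np.nanmedian(W[c[1]-2:c[1]+3,c[0]-2:c[0]+3].reshape(-1,3),0)
        near=Q[np.hypot(*(Q-p)[:,:2].T)<.11]
        for lo,hi in ((-.01,.004),(.006,.014),(.02,.028),(.042,.050),(.054,.060),(.060,.0675),(.0655,.0715)):
            m=near[(near[:,2]>lo)&(near[:,2]<hi)]
            if len(m)>5:
                lohi=m[:,:2].min(0),m[:,:2].max(0)
                print(nm,lo,hi,len(m),m.mean(0).round(4),"mid",((lohi[0]+lohi[1])/2).round(4),"ext",(lohi[1]-lohi[0]).round(4))
E
```

```text
a
jig [ 0.4396 -0.0011  0.0248]
fl [ 0.4775 -0.2439  0.0327]
slug [ 0.6891 -0.0621  0.0465]
mag [0.7165 0.1128 0.0416]
jig -0.01 0.004 2113 [ 0.4072 -0.038   0.0009] mid [ 0.4392 -0.0012] ext [0.2185 0.2185]
jig 0.006 0.014 993 [ 0.4307 -0.0104  0.0105] mid [0.456  0.0082] ext [0.1812 0.1627]
jig 0.02 0.028 1170 [0.4468 0.009  0.0247] mid [0.4568 0.0189] ext [0.1292 0.1288]
jig 0.042 0.05 92 [0.451  0.0149 0.0454] mid [0.4555 0.0197] ext [0.0923 0.0944]
jig 0.054 0.06 79 [0.4535 0.0164 0.0576] mid [0.4537 0.0182] ext [0.0254 0.0261]
jig 0.06 0.0675 7 [0.457  0.0195 0.0606] mid [0.4564 0.0199] ext [0.0151 0.0154]
fl -0.01 0.004 4176 [ 0.4512 -0.2556  0.0008] mid [ 0.4772 -0.2434] ext [0.2184 0.2172]
fl 0.006 0.014 1368 [ 0.4833 -0.2398  0.0105] mid [ 0.4957 -0.2314] ext [0.1224 0.1206]
fl 0.02 0.028 79 [ 0.4813 -0.2405  0.024 ] mid [ 0.4874 -0.2349] ext [0.0315 0.0397]
fl 0.042 0.05 94 [ 0.4819 -0.241   0.0462] mid [ 0.4885 -0.235 ] ext [0.0335 0.0393]
fl 0.054 0.06 71 [ 0.4817 -0.2407  0.0568] mid [ 0.4886 -0.2347] ext [0.0333 0.0394]
fl 0.06 0.0675 301 [ 0.4933 -0.2328  0.0643] mid 
[... 1826 characters left out ...]
0715 8 [ 0.4922 -0.2314  0.0659] mid [ 0.492  -0.2275] ext [0.0291 0.0343]
slug -0.01 0.004 4453 [ 6.8e-01 -1.7e-03  2.0e-04] mid [ 0.6928 -0.0183] ext [0.1988 0.2196]
slug 0.006 0.014 173 [ 0.7435 -0.0088  0.0098] mid [ 0.7189 -0.0014] ext [0.1488 0.1334]
slug 0.02 0.028 191 [ 0.7479 -0.0064  0.0242] mid [ 0.7463 -0.0066] ext [0.1248 0.1441]
slug 0.042 0.05 266 [ 0.7518 -0.0169  0.0462] mid [ 0.7469 -0.0244] ext [0.1264 0.1789]
slug 0.054 0.06 214 [ 0.7512 -0.0162  0.057 ] mid [ 0.7475 -0.02  ] ext [0.1273 0.1703]
slug 0.06 0.0675 628 [ 0.7318 -0.0341  0.0639] mid [ 0.7467 -0.0194] ext [0.1268 0.1689]
slug 0.0655 0.0715 266 [ 0.7506 -0.0247  0.068 ] mid [ 0.7475 -0.0164] ext [0.128  0.1628]
```

```bash
python3 - <<'E'
from m import *
d=snap("wrist"); print(d["mount"].round(4).tolist(),d["fov_y"],d["cx"],d["cy"],d["k1"]); 
s=manip.sense();print(R.from_quat(s["tool_rot"]).as_matrix().round(4).tolist(),s["tcp_pos"])
for n in "ab":
    Q=np.load(n+".npz")["W"].reshape(-1,3);Q=Q[~np.isnan(Q[:,0])]
    for p0,p1 in (((.248,.574),(.457,.021)),((.457,.021),(.496,-.230))):
        p0,p1=np.array(p0),np.array(p1);t=np.clip(((Q[:,:2]-p0)@(p1-p0))/((p1-p0)@(p1-p0)),0,1)
        m=np.linalg.norm(Q[:,:2]-p0-t[:,None]*(p1-p0),axis=1)<.11
        q=Q[m&(Q[:,2]<.6)]; i=np.argsort(-q[:,2])[:400:80]; print(n,q[i].round(3).tolist())
E
```

```text
[[-0.0001, 0.9583, 0.2859, 0.0729], [1.0, 0.0, 0.0002, 0.0006], [0.0002, 0.2859, -0.9583, -0.1293], [0.0, 0.0, 0.0, 1.0]] 59.05100620567361 276.93733748067035 216.3531219311746 -0.04277937891528432
[[-0.918, 0.3966, -0.001], [0.3966, 0.918, -0.0014], [0.0003, -0.0017, -1.0]] [0.24751631 0.573307   0.24455823]
a [[0.449, 0.019, 0.061], [0.466, 0.007, 0.055], [0.446, 0.008, 0.047], [0.446, 0.012, 0.041], [0.496, 0.012, 0.035]]
a [[0.494, -0.253, 0.067], [0.508, -0.232, 0.065], [0.485, -0.246, 0.064], [0.49, -0.251, 0.063], [0.478, -0.24, 0.059]]
b [[0.461, 0.017, 0.06], [0.462, 0.022, 0.057], [0.445, 0.028, 0.053], [0.461, 0.037, 0.046], [0.441, 0.028, 0.041]]
b [[0.495, -0.217, 0.066], [0.519, -0.223, 0.064], [0.491, -0.208, 0.063], [0.454, 0.021, 0.059], [0.45, 0.023, 0.057]]
```

Emit:
drive_tool([
  [-0.034, -0.035, 0, 0, 0, 0, 1],
  [-0.034, -0.035, 0, 0, 0, 0, 1],
  [-0.034, -0.035, 0, 0, 0, 0, 1],
  [-0.034, -0.035, 0, 0, 0, 0, 1],
  [-0.034, -0.035, 0, 0, 0, 0, 1],
  [-0.034, -0.035, 0, 0, 0, 0, 1],
  [-0.034, -0.035, 0, 0, 0, 0, 1],
  [-0.034, -0.035, 0, 0, 0, 0, 1],
  [-0.034, -0.035, 0, 0, 0, 0, 1],
  [-0.034, -0.035, 0, 0, 0, 0, 1],
])

```text
t: 1.15
tcp_pos: [0.4214, 0.1157, 0.2454]
tool_rot: [0.202, 0.979, 0.0, 0.0]
force: [0.6, 0.3, -0.8]
finger_gap: 1.0
gripper_force: 0.0
```

Emit:
drive_tool([
  [-0.034, -0.035, 0, 0, 0, 0, 1],
  [-0.034, -0.035, 0, 0, 0, 0, 1],
  [0, 0, 0, 0, 0, 0, 1],
  [0, 0, 0, 0, 0, 0, 1],
  [0, 0, 0, 0, 0, 0, 1],
])

```text
t: 1.65
tcp_pos: [0.4548, 0.0273, 0.245]
tool_rot: [0.202, 0.979, 0.0, -0.001]
force: [-0.6, 0.4, -0.6]
finger_gap: 1.002
gripper_force: 0.0
```

```bash
python3 - <<'E'
from m import *
s=manip.sense();print(s["t"],s["q"],s["tcp_pos"])
d=snap("wrist"); save("c.png",d["image"]); W=cloud(d); np.savez("c.npz",W=W,T=d["T"])
Q=W.reshape(-1,3);Q=Q[~np.isnan(Q[:,0])]; Q=Q[np.hypot(Q[:,0]-.457,Q[:,1]-.021)<.085]
for lo,hi in ((.02,.028),(.042,.050),(.054,.060)):
    m=Q[(Q[:,2]>lo)&(Q[:,2]<hi)];print(lo,len(m),((m[:,:2].min(0)+m[:,:2].max(0))/2).round(4),np.ptp(m[:,:2],axis=0).round(4),m.mean(0).round(4))
m=Q[(Q[:,2]>.040)&(Q[:,2]<.05)];r=m[:,:2]-[.457,.0215];rr=np.hypot(*r.T);k=(rr>.03)&(rr<.055)
a=np.arctan2(r[k,1],r[k,0]); 
z=np.exp(4j*a);print(k.sum(),np.angle(z.mean())/4,abs(z.mean()))
q=np.round((a-np.angle(z.mean())/4)/(np.pi/2))%4
for i in range(4): print(m[k][q==i].mean(0).round(4),(q==i).sum())
E
```

```text
1.65 [-1.86434282e-01  3.01696995e-01  1.84098782e+00  4.96469273e-04
  1.00069972e+00 -1.35027801e+00] [0.45477199 0.02729638 0.24500193]
0.02 11579 [0.4574 0.0209] [0.1267 0.1261] [0.4543 0.0222 0.0248]
0.042 297 [0.457  0.0203] [0.0925 0.0928] [0.4526 0.023  0.0455]
0.054 837 [0.4569 0.0206] [0.0301 0.0309] [0.4566 0.021  0.0576]
270 -0.10256934736907856 0.9795641978563453
[0.4991 0.0162 0.0448] 65
[0.4611 0.0632 0.0448] 69
[0.4144 0.0251 0.0451] 73
[ 0.4524 -0.0218  0.0447] 63
```

View pics/c.png

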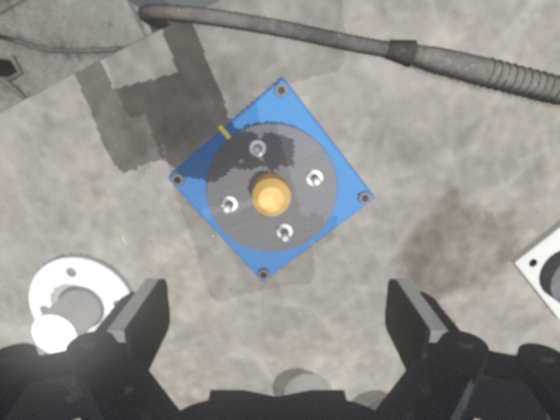

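The picture shows the jig's spigot at (271,195) and the studs at (258,148), (315,178), (285,232) and (229,204). The measured jig centre is (0.457, 0.0206) and the stud angle is -0.103 rad. Next I'll look at the flange from above.

Emit:
drive_tool([
  [-0.0233, -0.0367, 0, 0, 0, 0, 1],
  [-0.0233, -0.0367, 0, 0, 0, 0, 1],
  [-0.0233, -0.0367, 0, 0, 0, 0, 1],
  [-0.0233, -0.0367, 0, 0, 0, 0, 1],
  [-0.0233, -0.0367, 0, 0, 0, 0, 1],
  [-0.0233, -0.0367, 0, 0, 0, 0, 1],
  [0, 0, 0, 0, 0, 0, 1],
  [0, 0, 0, 0, 0, 0, 1],
  [0, 0, 0, 0, 0, 0, 1],
])

```text
t: 2.6
tcp_pos: [0.4964, -0.2287, 0.245]
tool_rot: [0.201, 0.98, 0.001, -0.001]
force: [0.8, 1.0, -0.1]
finger_gap: 1.005
gripper_force: 0.0
```

```bash
python3 - <<'E'
from m import *
s=manip.sense();print(s["t"],s["q"].round(3) if hasattr(s["q"],"round") else s["q"],s["tcp_pos"],s["tool_rot"],s["force"])
d=snap("wrist"); save("d.png",d["image"]); W=cloud(d); np.savez("d.npz",W=W,T=d["T"])
Q=W.reshape(-1,3);ok=~np.isnan(Q[:,0]); Q=Q[ok]
n=Q[np.hypot(Q[:,0]-.496,Q[:,1]+.2305)<.075]
for lo,hi in ((.007,.013),(.060,.068)):
    m=n[(n[:,2]>lo)&(n[:,2]<hi)];mid=(m[:,:2].min(0)+m[:,:2].max(0))/2;print(lo,len(m),mid.round(4),np.ptp(m[:,:2],axis=0).round(4),m.mean(0).round(4))
    if lo<.01: c=mid
# holes: intersect pixel rays w/ z=0.010 plane, show points lower than disc in r 33..53mm
for cc in (c,):
    r=n[:,:2]-cc; rr=np.hypot(*r.T)
    k=(rr>.034)&(rr<.052)&(n[:,2]<.006); a=np.arctan2(r[k,1],r[k,0])
    z=np.exp(4j*a).mean(); print(k.sum(),np.angle(z)/4,abs(z)); print(np.histogram(np.degrees(a),36,(-180,180))[0])
E
```

```text
2.6 [-0.636  0.423  1.629  0.     1.091 -1.802] [ 0.49635645 -0.22869766  0.24498206] [ 2.01304765e-01  9.79528017e-01  6.41785763e-04 -9.18365951e-04] [ 0.81339554  0.96913846 -0.06964392]
0.007 7996 [ 0.4972 -0.2305] [0.1197 0.1198] [ 0.4926 -0.2281  0.0108]
0.06 2196 [ 0.4969 -0.2303] [0.0456 0.0455] [ 0.4963 -0.23    0.0647]
350 -0.3112828071060387 0.963294079770538
[ 0  0  0  0  0  0 14 72  0  0  0  0  0  0  0 23 44  0  0  0  0  0  0  0
 44 46  0  0  0  0  0  0  0 33 74  0]
```

View pics/d.png

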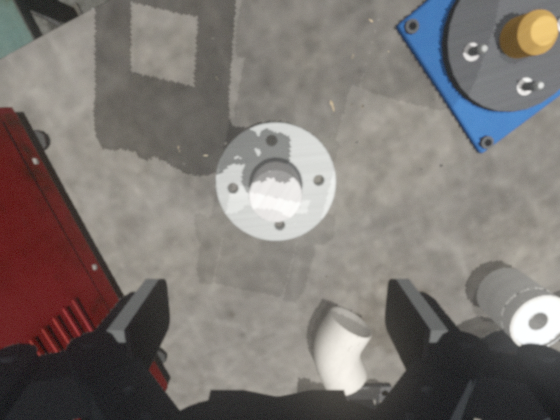

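The flange's holes are near (272,140), (319,180), (280,225) and (233,188), with the stub at (275,190). I'll refine the hole angle with rays on the disc's top plane.

```bash
python3 - <<'E'
from m import *
d=snap("wrist"); W=cloud(d); c=np.array([.497,-.2304])
g=cv2.cvtColor(d["image"],cv2.COLOR_RGB2GRAY).astype(float)
P=[]
for a in np.radians(-17.8)+np.arange(4)*np.pi/2:
    best=None
    # fit: minimise mean brightness inside 4mm disc minus ring, over local offset, on plane z=.01
    th=np.linspace(0,2*np.pi,24,endpoint=False)
    for dx in np.arange(-.005,.0051,.0005):
        for dy in np.arange(-.005,.0051,.0005):
            p=c+.043*np.array([np.cos(a),np.sin(a)])+[dx,dy]
            def ring(r): 
                q=np.c_[p[0]+r*np.cos(th),p[1]+r*np.sin(th),np.full(24,.01)]
                uv=project(d,q).astype(np.float32).reshape(-1,1,2)
                return cv2.remap(g.astype(np.float32),uv,None,cv2.INTER_LINEAR).mean()
            s=ring(.0047)+ring(.003)-2*ring(.0072)
            if best is None or s<best[0]: best=(s,p)
    P.append(best[1]); print(best[0].round(1),best[1].round(4))
P=np.array(P); print(P.mean(0))
r=P-P.mean(0); print(np.hypot(*r.T).round(4), (np.arctan2(r[:,1],r[:,0])-np.arange(4)*np.pi/2))
Q=W.reshape(-1,3);Q=Q[~np.isnan(Q[:,0])]
n=np.hypot(Q[:,0]-.497,Q[:,1]+.2304); m=(n>.03)&(n<.13)&(Q[:,2]>.03)&(Q[:,2]<.2); print(m.sum(), n[m].min() if m.any() else 0,Q[m][:5])
E
```

```text
-128.8 [ 0.5389 -0.2435]
-137.0 [ 0.5106 -0.189 ]
-79.3 [ 0.4556 -0.2163]
-137.3 [ 0.4839 -0.2713]
[ 0.49725  -0.230025]
[0.0438 0.0432 0.0439 0.0434] [-0.31358397 -0.31529454 -0.31900022 -6.59669496]
0 0 []
```

Emit:
drive_tool([
  [-0.0012, -0.0012, 0.03, 0, 0, 0, 1],
  [0, 0, 0.04, 0, 0, 0, 1],
  [0, 0, 0.04, 0, 0, 0, 1],
  [0, 0, 0.04, 0, 0, 0, 1],
  [0, 0, 0.028, 0, 0, 0, 1],
  [0, 0, 0.015, 0, 0, 0, 1],
  [0, 0, 0.005, 0, 0, 0, 1],
  [0, 0, 0, 0, 0, 0, 1],
  [0, 0, 0, 0, 0, 0, 1],
], newtons=60)

```text
t: 3.6
tcp_pos: [0.4981, -0.2327, 0.0483]
tool_rot: [0.202, 0.979, -0.0, 0.001]
force: [1.0, -0.6, 0.8]
finger_gap: 1.002
gripper_force: 0.0
```

Emit:
drive_tool([
  [0, 0, 0, 0, 0, 0, -1],
  [0, 0, 0, 0, 0, 0, -1],
  [0, 0, 0, 0, 0, 0, -1],
  [0, 0, 0, 0, 0, 0, -1],
  [0, 0, 0, 0, 0, 0, -1],
  [0, 0, 0, 0, 0, 0, -1],
  [0, 0, 0, 0, 0, 0, -1],
  [0, 0, 0, 0, 0, 0, -1],
], newtons=60)

```text
t: 4.4
tcp_pos: [0.498, -0.2326, 0.0486]
tool_rot: [0.203, 0.979, 0.0, 0.001]
force: [-0.3, 2.4, 6.4]
finger_gap: 0.519
gripper_force: 60.7
```

Emit:
drive_tool([
  [0, 0, -0.01, 0, 0, 0, -1],
  [0, 0, -0.025, 0, 0, 0, -1],
  [0, 0, -0.035, 0, 0, 0, -1],
  [0, 0, -0.025, 0, 0, 0, -1],
  [0, 0, -0.01, 0, 0, 0, -1],
  [0.008, 0.0122, 0, 0, 0, 0, -1],
  [0.015, 0.024, 0, 0, 0, 0, -1],
  [0.02, 0.032, 0, 0, 0, 0, -1],
  [0.02, 0.032, 0, 0, 0, 0, -1],
  [0.02, 0.032, 0, 0, 0, 0, -1],
])

```text
t: 5.4
tcp_pos: [0.471, -0.0758, 0.1506]
tool_rot: [0.203, 0.979, 0.001, -0.003]
force: [0.4, -0.3, -4.6]
finger_gap: 0.52
gripper_force: 62.5
```

Emit:
drive_tool([
  [0.02, 0.032, 0, 0, 0, 0, -1],
  [0.015, 0.024, 0, 0, 0, 0, -1],
  [0.012, 0.018, 0, 0, 0, 0, -1],
  [0.008, 0.01, 0, 0, 0, 0, -1],
  [0, 0, 0, 0, 0, -4, -1],
  [0, 0, 0, 0, 0, -4, -1],
  [0, 0, 0, 0, 0, -4, -1],
  [0, 0, 0, 0, 0, 0, -1],
  [0, 0, 0, 0, 0, 0, -1],
  [0, 0, 0, 0, 0, 0, -1],
])

```text
t: 6.4
tcp_pos: [0.4561, 0.0204, 0.152]
tool_rot: [0.1, 0.995, 0.0, -0.0]
force: [-0.4, -0.0, -4.6]
finger_gap: 0.518
gripper_force: 62.6
```

```bash
cat > held.py <<'E'
from m import *
s=manip.sense();print(s["t"],s["tcp_pos"],s["tool_rot"],s["force"],s["finger_gap"])
T=np.eye(4);T[:3,:3]=R.from_quat(s["tool_rot"]).as_matrix();T[:3,3]=s["tcp_pos"]
def plane(n,sz):
    d=snap(n);W=cloud(d);Q=W.reshape(-1,3);Q=Q[~np.isnan(Q[:,0])]
    c=np.array(s["tcp_pos"]);h=c[2]-sz
    m=Q[(np.hypot(*(Q[:,:2]-c[:2]).T)<.075)&(abs(Q[:,2]-h)<.006)]
    A=np.c_[m[:,:2]-c[:2],np.ones(len(m))];x=np.linalg.lstsq(A,m[:,2],rcond=None)[0]
    k=abs(A@x-m[:,2])<.003; x=np.linalg.lstsq(A[k],m[k,2],rcond=None)[0];m=m[k]
    H=cv2.convexHull(m[:,:2].astype(np.float32))[:,0]
    f=least_squares(lambda p:np.hypot(*(H-p).T)-.0595,c[:2],loss="soft_l1",f_scale=.0008).x
    print(n,len(m),"disc plane slopes",x[:2].round(4),"z",x[2].round(4),"bbox mid",((m[:,:2].min(0)+m[:,:2].max(0))/2).round(4),np.ptp(m[:,:2],axis=0).round(4),"fit",f.round(4),"rel tcp",(f-c[:2]).round(4))
    return d
E
python3 - <<'E'
from held import *
for n in("wrist","scene","side"):
    d=plane(n,.0376); save("e_%s.png"%n,d["image"])
E
```

```text
6.4 [0.45613105 0.02038036 0.15195915] [ 9.96511847e-02  9.95022317e-01  2.81865402e-05 -4.77927012e-04] [-0.36034442 -0.02869222 -4.58352418] 0.5182160846512559
wrist 23189 disc plane slopes [ 0.     -0.0013] z 0.1142 bbox mid [0.4532 0.0211] [0.1176 0.1205] fit [0.454  0.0214] rel tcp [-0.0021  0.001 ]
scene 913 disc plane slopes [0.0017 0.0039] z 0.1143 bbox mid [0.4536 0.019 ] [0.1203 0.1195] fit [0.4526 0.0189] rel tcp [-0.0036 -0.0015]
side 1858 disc plane slopes [ 0.0006 -0.0012] z 0.1135 bbox mid [0.4545 0.0255] [0.1197 0.1119] fit [0.4545 0.0221] rel tcp [-0.0016  0.0017]
```

View pics/e_wrist.png

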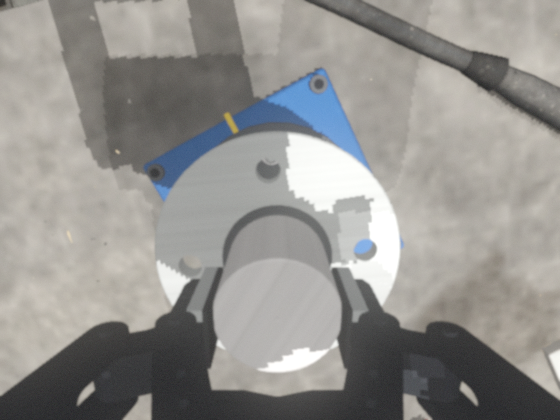

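The flange is held level. Its visible holes are at (268,169), (365,249) and (191,265), and its centre is about 3 mm short in x. I'll measure the hole angle.

```bash
python3 - <<'E'
from m import *
d=snap("wrist"); g=cv2.cvtColor(d["image"],cv2.COLOR_RGB2GRAY).astype(np.float32)
h=420; f=h/2/np.tan(np.radians(d["fov_y"])/2)
for uv in ((268,169),(365,249),(191,265)):
    s=(np.array(uv)-[d["cx"],d["cy"]])/f
    for _ in range(1): s=s/(1+d["k1"]*(s@s))
    v=d["T"][:3,:3]@np.array([s[0],-s[1],-1]); o=d["T"][:3,3]; p=o+v*(.1142-o[2])/v[2]
    r=p[:2]-[.454,.0213]; print(p.round(4),np.hypot(*r).round(4),np.arctan2(r[1],r[0]), (np.arctan2(r[1],r[0])+np.pi/4)%(np.pi/2)-np.pi/4)
E
```

```text
[0.4113 0.0259 0.1142] 0.0429 3.0352215880901237 -0.10637106549966946
[0.4587 0.064  0.1142] 0.0429 1.4600347757085024 -0.1107615510863944
[ 0.4502 -0.021   0.1142] 0.0424 -1.6598991283341331 -0.08910280153923655
```

Emit:
drive_tool([
  [-0.0029, 0, 0.005, 0, 0, 0, -1],
  [0, 0, 0.01, 0, 0, 0, -1],
  [0, 0, 0.012, 0, 0, 0, -1],
  [0, 0, 0.01, 0, 0, 0, -1],
  [0, 0, 0.004, 0, 0, 0, -1],
  [0, 0, 0, 0, 0, 0, -1],
  [0, 0, 0, 0, 0, 0, -1],
  [0, 0, 0, 0, 0, 0, -1],
])

```text
t: 7.4
tcp_pos: [0.4597, 0.0198, 0.1116]
tool_rot: [0.099, 0.995, -0.0, 0.0]
force: [-0.3, 0.3, -4.8]
finger_gap: 0.518
gripper_force: 62.6
```

```bash
python3 - <<'E'
from held import *
for n in("wrist","scene","side"): d=plane(n,.0378); save("f_%s.png"%n,d["image"])
E
```

```text
7.4 [0.45972414 0.01978722 0.11163142] [ 9.90068850e-02  9.95086624e-01 -4.80626627e-05  4.95957767e-04] [-0.29216193  0.25837648 -4.76292266] 0.5182990307891706
wrist 23156 disc plane slopes [ 0.0014 -0.0017] z 0.0738 bbox mid [0.4567 0.0207] [0.1175 0.1201] fit [0.4576 0.0207] rel tcp [-0.0021  0.001 ]
scene 929 disc plane slopes [0.0018 0.0049] z 0.0739 bbox mid [0.4567 0.0189] [0.1198 0.1212] fit [0.4564 0.0181] rel tcp [-0.0033 -0.0017]
side 1720 disc plane slopes [ 0.0001 -0.0008] z 0.0731 bbox mid [0.458  0.0242] [0.1195 0.1135] fit [0.4579 0.0216] rel tcp [-0.0018  0.0018]
```

Emit:
drive_tool([
  [0.0003, 0, 0.002, 0, 0, 0, -1],
  [0, 0, 0.002, 0, 0, 0, -1],
  [0, 0, 0.002, 0, 0, 0, -1],
  [0, 0, 0.002, 0, 0, 0, -1],
  [0, 0, 0.002, 0, 0, 0, -1],
  [0, 0, 0.002, 0, 0, 0, -1],
  [0, 0, 0.002, 0, 0, 0, -1],
  [0, 0, 0.001, 0, 0, 0, -1],
  [0, 0, 0, 0, 0, 0, -1],
  [0, 0, 0, 0, 0, 0, -1],
])

```text
t: 8.55
tcp_pos: [0.4591, 0.0199, 0.0963]
tool_rot: [0.099, 0.995, -0.0, 0.0]
force: [0.0, 0.2, -4.2]
finger_gap: 0.521
gripper_force: 62.6
```

Emit:
drive_tool([
  [0, 0, 0.001, 0, 0, 0, -1],
  [0, 0, 0.001, 0, 0, 0, -1],
  [0, 0, 0.001, 0, 0, 0, -1],
  [0, 0, 0.001, 0, 0, 0, -1],
  [0, 0, 0, 0, 0, 0, -1],
  [0, 0, 0, 0, 0, 0, -1],
])

```text
t: 9.15
tcp_pos: [0.459, 0.0199, 0.0923]
tool_rot: [0.099, 0.995, -0.0, -0.0]
force: [0.7, 0.9, -3.9]
finger_gap: 0.515
gripper_force: 62.6
```

Still free at 44 mm, so the stud tips are already entering the holes. I'll continue lightly.

Emit:
drive_tool([
  [0, 0, 0.001, 0, 0, 0, -1],
  [0, 0, 0.001, 0, 0, 0, -1],
  [0, 0, 0.001, 0, 0, 0, -1],
  [0, 0, 0.001, 0, 0, 0, -1],
  [0, 0, 0, 0, 0, 0, -1],
  [0, 0, 0, 0, 0, 0, -1],
])

```text
t: 9.75
tcp_pos: [0.459, 0.0199, 0.0883]
tool_rot: [0.099, 0.995, 0.0, -0.0]
force: [0.3, 0.1, -4.9]
finger_gap: 0.519
gripper_force: 62.6
```

Emit:
drive_tool([
  [0, 0, 0.002, 0, 0, 0, -1],
  [0, 0, 0.002, 0, 0, 0, -1],
  [0, 0, 0.002, 0, 0, 0, -1],
  [0, 0, 0.002, 0, 0, 0, -1],
  [0, 0, 0.002, 0, 0, 0, -1],
  [0, 0, 0.0015, 0, 0, 0, -1],
  [0, 0, 0.001, 0, 0, 0, -1],
  [0, 0, 0, 0, 0, 0, -1],
])

```text
t: 10.55
tcp_pos: [0.459, 0.0199, 0.0757]
tool_rot: [0.099, 0.995, 0.0, -0.0]
force: [-0.4, -0.6, -4.6]
finger_gap: 0.521
gripper_force: 62.6
```

Emit:
drive_tool([
  [0, 0, 0.001, 0, 0, 0, -1],
  [0, 0, 0.001, 0, 0, 0, -1],
  [0, 0, 0.001, 0, 0, 0, -1],
  [0, 0, 0, 0, 0, 0, -1],
  [0, 0, 0, 0, 0, 0, -1],
])

```text
t: 11.05
tcp_pos: [0.4591, 0.0199, 0.0728]
tool_rot: [0.099, 0.995, -0.0, -0.0]
force: [-0.1, 0.1, -4.7]
finger_gap: 0.521
gripper_force: 62.6
```

Now at about 24.8 mm with no contact. I'll go down in 0.5 mm steps until the force changes.

Emit:
drive_tool([
  [0, 0, 0.0005, 0, 0, 0, -1],
  [0, 0, 0.0005, 0, 0, 0, -1],
  [0, 0, 0, 0, 0, 0, -1],
  [0, 0, 0, 0, 0, 0, -1],
])

```text
t: 11.45
tcp_pos: [0.459, 0.0199, 0.0726]
tool_rot: [0.099, 0.995, -0.0, 0.0]
force: [-2.5, -0.6, 5.6]
finger_gap: 0.521
gripper_force: 63.7
```

The force rose by about 10 N at the expected height, so the flange is seated. I'll open the gripper and withdraw.

Emit:
drive_tool([
  [0, 0, 0, 0, 0, 0, 0.3],
  [0, 0, 0, 0, 0, 0, 1],
  [0, 0, 0, 0, 0, 0, 1],
  [0, 0, 0, 0, 0, 0, 1],
  [0, 0, 0, 0, 0, 0, 1],
  [0, 0, 0, 0, 0, 0, 1],
  [0, 0, 0, 0, 0, 0, 1],
])

```text
t: 12.15
tcp_pos: [0.4591, 0.0199, 0.0718]
tool_rot: [0.099, 0.995, 0.0, -0.0]
force: [0.3, -0.5, -0.1]
finger_gap: 1.001
gripper_force: 0.0
```

Emit:
drive_tool([
  [0, 0, -0.01, 0, 0, 0, 1],
  [0, 0, -0.02, 0, 0, 0, 1],
  [0, 0, -0.03, 0, 0, 0, 1],
  [0, 0, -0.04, 0, 0, 0, 1],
  [0, 0, -0.04, 0, 0, 0, 1],
  [0, 0, -0.02, 0, 0, 0, 1],
  [0, 0, 0, 0, 0, 0, 1],
  [0, 0, 0, 0, 0, 0, 1],
  [0, 0, 0, 0, 0, 0, 1],
])

```text
t: 13.05
tcp_pos: [0.458, 0.0201, 0.231]
tool_rot: [0.099, 0.995, 0.0, -0.001]
force: [-0.2, -0.6, 0.1]
finger_gap: 0.998
gripper_force: 0.0
```

```bash
python3 - <<'E'
from held import *
d=plane("wrist",s["tcp_pos"][2]-.034); save("g.png",d["image"]); plane("side",s["tcp_pos"][2]-.034)
E
```

```text
13.05 [0.45801298 0.02010043 0.23096606] [ 9.90112848e-02  9.95085554e-01  1.17178587e-04 -1.22168350e-03] [-0.22903313 -0.63543654  0.10065397] 0.9975715674242228
wrist 9801 disc plane slopes [ 0.0006 -0.0008] z 0.0348 bbox mid [0.4575 0.0207] [0.1203 0.1189] fit [0.4575 0.0206] rel tcp [-0.0005  0.0005]
side 1703 disc plane slopes [ 0.0026 -0.0018] z 0.0339 bbox mid [0.4571 0.024 ] [0.1192 0.116 ] fit [0.4572 0.0218] rel tcp [-0.0008  0.0017]
```

View pics/g.png

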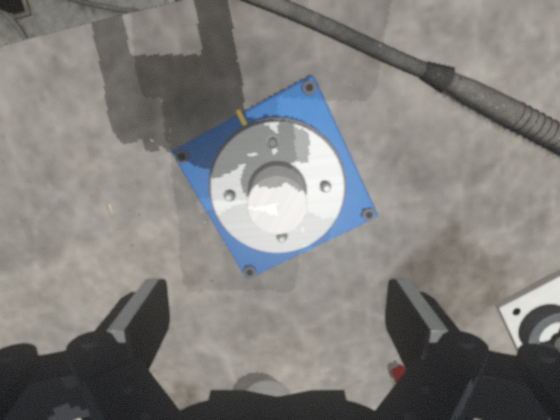

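The flange sits level, with its top at about 34 mm. All four studs stand through the holes at (272,143), (325,186), (282,238) and (229,196), and the gripper is clear.

```bash
python3 -c "
from station import manip
print(manip.sign_off())"
```

```text
the job is handed in; nothing more can be done
None
```

The flange is on the jig with all four studs through its holes, level and flush on the plate as measured by the cameras. The gripper is clear and the job was handed in at about 13 s; the sign-off gave no verdict.

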